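# Close up a loaded sensor test fixture

## Robot

A 6-joint arm with a two-finger parallel gripper is mounted at the origin on the work surface. World frame = base frame: x ahead of the robot, y to its left, z up, the work surface at z = 0. Lengths are in m, angles in rad, forces in N, time in s.
With the tool pointing down it reaches from about 0.25 to 0.775 m from the base axis. Payload 4 kg.
Tool frame: the origin (TCP) lies at the very end of the fingers, on their centre line; the grasp point (between the pads) lies 19 mm behind it; z points along the fingers, y is the line along which they close (so a half turn about z gives the same grasp; the last joint's range is limited). The gripper opens to 85 mm and grips with 20 to 120 N. Pads are 22 mm wide; open, the fingers measure 114 mm over their backs; the gripper's body (76 mm by 85 mm) begins 54 mm behind the grasp point. The pads swing forward as they close: fully open they stand 13 mm farther back than shut.
Start: joints at [-1.435, 0.087, 1.371, -0, 1.684, -0.103], TCP at [0.13, -0.534, 0.231] pointing down, gripper open.
Joint ranges: [-3.1, 3.1], [-0.76, 2.03], [0.27, 2.55], [-1.08, 4.22], [0.17, 2.65], [-2.57, 2.57]. Speed limits (rad/s): [2.79, 2.79, 3.14, 3.14, 3.14, 3.14].

## Interface

Orientations are given as a rotation vector (axis times angle).
In Python, from station import ctrl gives the robot as it stands. The module is installed in compiled form; this text tells all that it offers.
- The arm moves only by the shell command python3 -m creep 'ROWS'. ROWS is JSON, a list of rows, each a list of 3 entries, a list of its own where there are three numbers: the shift along the tool's x, y, z in mm, then the turn, a rotation vector about the tool's x, y, z in degrees, then the closure, from 0 (fully open) to 1 (shut). In form: [[[dx, dy, dz], [ax, ay, az], jaw], ...]. A call has 1 to 12 rows; each row is the pose to reach, as a shift and turn from the pose commanded when the call began, along the tool's axes at that moment; what a row does not reach only later rows make up. A row lasts 1/8 s, in which the tool goes at most 62.5 mm and 10.7 degrees, less where a joint would pass 70% of its speed; a pose out of reach is approached as far as the arm can. A call with a gripper value outside its range is refused whole. The fingers move at their own pace and stop on an object; the grip force is fixed at half the most. Time passes only in rows, so rows that repeat a pose let the fingers close. It gives the time, the measured TCP pose, the force, the opening and the grip force at its end, in the units of the state.
- ctrl.read_state(): the state, without advancing time (a new reading comes with each control period).
- ctrl.grab_frame(name): name is "scene" or "top" or "wrist"; returns a dict with "image" (420x560x3 uint8, red, green, blue), "fov_y" (degrees; the focal length in pixels is half the picture's height over the tangent of half this angle, whatever the lens; pixels are square), "cx", "cy" (the principal point, pixels), "k1" (the pictures are not rectified: a ray, as slopes to the right and down, at radius r is drawn at 1 + k1 r^2 times it, then the intrinsics apply), "R" (3x3) and "t" (3): a world point X has camera coordinates R X + t. Camera axes: x right, y down, z forward; pixel columns grow to the right and rows downward; lengths in m; the calibration is good to about 2 mm. A picture is of the moment at which its call begins. There is no depth.
- ctrl.close_job(): hands the job in; it is judged then, once.
The state is a dict: "time_s": time; "joints": joint angles; "dq": joint speeds; "effort": joint torques, N m; "tool_pos": TCP position; "eef_rot": TCP orientation; "wrist_force": force on the tool from outside, world axes, zero at the start; "wrist_torque": the same for the moment, N m; "opening": opening from 0.0 (shut) to 1.0 (fully open); "finger_force": force on a finger pad.
Only numpy, scipy, OpenCV 4.12 (cv2) and the standard library are available. Lean on these libraries where they do the work, as an engineer would, in place of code of your own. Each camera call takes 0.05 s, during which the arm holds its last target. There are 200 camera calls.

## Task

The sensor bar has been put into the open test fixture but still sticks out askew: swing its free end in, pivoting on the post at its other end, until the bar lies in line, flat against the rear fence. Then lower the clear cover fully without slamming it, and after that fold the hold-down lever over until it is fully down on the cover's front rail. Do not disturb the other things on the bench.

Things in the scene. Friction and masses are not known exactly. Their poses are not given: they have to be found in the camera images.
- fixture: Fixed dark steel bed plate 225 x 250 x 20 mm with fence, post, hinged clear cover and hold-down lever. Origin on the underside (bench level), below the fence's front face, mid-width; x points from the front (robot side) to the hinge, y along the fence, z up. In this frame (mm) the bed spans x -135..90, y -125..125, top z 20; cover rests (radius 5, top z 78) at (30, +-105).
- fence_face (a point): Middle of the top edge of the front face of the rear fence, a bright steel rail on the bed: 125 long (y -35..90 in the fixture frame), 14 thick (x 0..14), top at z 50 mm. The open cover hangs over it, so a tool pointing straight down hits the cover there: lean the tool back to the front, about 40 degrees.
- pivot_post (a point): Top centre of the upright steel post, radius 5 mm, at (-30.5, -65, 56) mm in the fixture frame. It holds the bar's heel when the bar's free end is pushed towards the fence.
- sensor_bar: Loose aluminium bar 170 x 24 x 26 high (mm), 0.2 to 0.4 kg, carrying 3 steel cans (42 mm above its underside, brass tabs 54). Origin on the underside centre line, 20 mm from the heel end; y runs to the free end, 150 mm away. Starts turned out to the front by 0.32 to 0.58 rad (positive yaw in the fixture). Home: origin near (-12, -65, 20) mm in the fixture frame, y along the fixture's y.
- bar_tip (a point): Centre of the bar's free end, on its underside.
- cover (a joint): Angle of the clear cover in its aluminium frame (160 mm from hinge to front edge, 220 mm wide, 10 mm thick, with a lip of 15 mm under the front edge): 0 closed and level, positive open; starts 0.68 to 0.79 rad, stop at 0.80. The hinge is stiff: the cover stays where it is left; about 2 to 4 N at the front rail moves it down.
- cover_hinge (a point): Middle of the cover's hinge axis, which runs along the fixture's y, at (70, 0, 85) mm in the fixture frame.
- cover_edge (a point): Middle of the upper (outer) face of the cover's front frame rail, 152 mm from the hinge axis and 5 mm above the cover's mid-plane; the rail is 16 mm wide and runs 110 mm to either side. Closed, it is at (-82, 0, 90) mm in the fixture frame.
- clamp (a joint): Angle of the hold-down lever: 0 fully down, level over the cover with its rubber foot on the cover's front rail; positive raised; starts 1.55 to 1.80 rad (standing upright or leaning to the front), stop at 1.85. Its pivot is stiff: it stays where it is left; about 2 to 3 N at the grip moves it.
- lever_bracket (a point): Top centre of the fixed bracket that carries the lever, 28 x 38 mm, top at z 110 mm, at (-118, -60) mm in the fixture frame.
- clamp_pivot (a point): The lever's pivot axis, along the fixture's y, at (-112, -60, 105) mm in the fixture frame.
- clamp_grip (a point): Centre of the lever's black cross grip, a round bar 70 mm long along the fixture's y and 16 mm thick, 110 mm from the pivot. The lever's arm is 12 mm square. Down, the grip is at (-2, -60, 105) mm in the fixture frame.
- mug: White mug, radius 38, 90 mm tall; origin at the centre of its underside. Bystander.
- solvent_bottle: Plain white bottle, radius 30, 150 mm tall; origin at the centre of its underside. Bystander.
- parts_bin: Black open parts bin 130 x 100 x 60 mm; origin at the centre of its underside. Bystander.
Mind the look-alikes: they are no part of the job. There is more than one size of the sensor_bar; the one meant has the size given above.

How it is judged:
On the way, in this order (a step that is already met when the one before it is completed fails the run):
1. the bar lies in line against the rear fence while the cover is still open (angle between the y axis of sensor_bar and the y axis of fixture, either way round below 0.04 rad and x of bar_tip in the frame of fixture above -0.016 m and x of sensor_bar in the frame of fixture between -0.017 and -0.007 m and y of sensor_bar in the frame of fixture between -0.083 and -0.047 m and z of sensor_bar in the frame of fixture below 0.024 m and angle between sensor_bar's own z axis and vertical below 0.06 rad and value of joint cover above 0.5 rad), for 0.2 s.
2. the cover is fully down with the bar still in line (angle between the y axis of sensor_bar and the y axis of fixture, either way round below 0.04 rad and x of bar_tip in the frame of fixture above -0.016 m and x of sensor_bar in the frame of fixture between -0.017 and -0.007 m and y of sensor_bar in the frame of fixture between -0.083 and -0.047 m and z of sensor_bar in the frame of fixture below 0.024 m and angle between sensor_bar's own z axis and vertical below 0.06 rad and value of joint cover below 0.04 rad), for 0.2 s.
3. the lever is fully down on the closed cover (all of step 2 and value of joint clamp below 0.06 rad), for 0.2 s.
At the end, for the whole second after the job is handed in: The bar lies flat at rest, parallel to the fence within 0.04 rad, within 4 to 5 mm of it along its length and within 18 mm of its home lengthwise; the cover is closed within 0.04 rad; the hold-down lever is down within 0.06 rad (all of step 3 and linear speed of sensor_bar below 0.02 m/s); the robot touches nothing.
It fails at once if the cover slams (turns down faster than 2.5 rad/s) (velocity of joint cover below -2.5 rad/s).
It fails at once if the mug is moved by more than 30 mm or tipped (distance of mug from where it was at the start of the episode above 0.03 m or angle between mug's own z axis and vertical above 0.5 rad).
It fails at once if the bottle is moved by more than 30 mm or tipped (distance of solvent_bottle from where it was at the start of the episode above 0.03 m or angle between solvent_bottle's own z axis and vertical above 0.5 rad).
It fails at once if the parts bin is moved by more than 30 mm or tipped (distance of parts_bin from where it was at the start of the episode above 0.03 m or angle between parts_bin's own z axis and vertical above 0.5 rad).
It also fails if it takes over 54 s, if anything falls off the work surface, if the arm or the gripper's body presses on something with over 40 N, if the wrist force passes 120 N, or if a joint passes its speed limit or range.

## Working session

There is one attempt and no reset: what is moved stays moved. The work goes in short steps, Python scripts to look and compute and a shell command to move; the robot and the scene stay as the last step left them, time stands still between calls to the robot, and variables do not carry over. Pictures are saved under pics/ and viewed, at most 10 in all, crops included, and the job is handed in when it is done.

```bash
mkdir -p pics; cat > h.py <<'E'
import numpy as np,cv2
from station import ctrl
from scipy.spatial.transform import Rotation as Ro
def grab(n,f=None):
    g=ctrl.grab_frame(n)
    if f: cv2.imwrite('pics/'+f,g['image'][:,:,::-1])
    return g
def K(g):
    f=210/np.tan(np.radians(g['fov_y'])/2); return f
def ray(g,u,v):
    f=K(g); d=np.array([(u-g['cx'])/f,(v-g['cy'])/f]); s=d.copy()
    for _ in range(20): s=d/(1+g['k1']*(s@s))
    R=np.array(g['R']);t=np.array(g['t'])
    return -R.T@t, R.T@np.array([s[0],s[1],1])
def onz(g,u,v,z):
    o,d=ray(g,u,v); return o+d*(z-o[2])/d[2]
def proj(g,X):
    c=np.array(g['R'])@np.array(X)+np.array(g['t']); s=c[:2]/c[2]; s=s*(1+g['k1']*(s@s)); f=K(g)
    return np.array([g['cx']+f*s[0],g['cy']+f*s[1]])
def tri(a,b):
    A=np.zeros((3,3));y=np.zeros(3)
    for o,d in (a,b):
        d=d/np.linalg.norm(d);P=np.eye(3)-np.outer(d,d);A+=P;y+=P@o
    return np.linalg.solve(A,y)
E
python3 - <<'E'
from h import *
for n in('scene','top'):
    g=grab(n,n+'0.png'); print(n,g['fov_y'],g['k1'],ray(g,280,210))
print(ctrl.read_state()['eef_rot'])
E
```

```text
scene 53.01225864496716 -0.11829624245129601 (array([ 1.59755083, -0.23683951,  0.82293652]), array([-0.80148066,  0.16939416, -0.57406054]))
top 43.95695401528694 0.03626529199261323 (array([ 0.28139437, -0.02610137,  1.44782006]), array([ 0.18598005, -0.00323699, -0.98269861]))
[-3.11730935e+00 -3.73892836e-01  2.43455350e-05]
```

View pics/scene0.png

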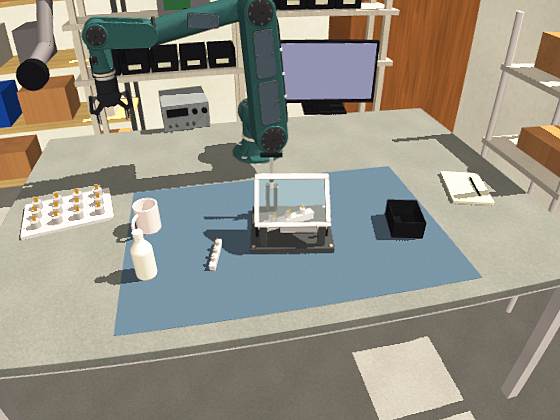

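View pics/top0.png

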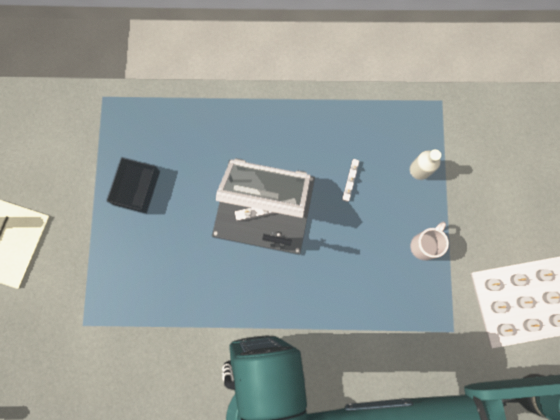

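The fixture is at about (262,205) in the top view, with its front edge running from (215,236) to (300,252). Two bars look alike: the white one inside the fixture at (250,213), and the small one loose at (351,180) in the top view. The one meant is in the fixture, on the post. I'll confirm that in an enlarged crop.

```bash
python3 - <<'E'
from h import *
a=cv2.imread('pics/top0.png')[150:260,200:340]; b=cv2.imread('pics/scene0.png')[165:260,235:345]
a=cv2.resize(a,None,fx=5.6,fy=5.6,interpolation=cv2.INTER_CUBIC)[:600]
cv2.imwrite('pics/crop_top.png',a[:,:784])
cv2.imwrite('pics/crop_scene.png',cv2.resize(b,None,fx=6,fy=6,interpolation=cv2.INTER_CUBIC))
g=grab('top')
for p in[(344,198),(349,200),(351,160),(358,162),(215,236),(300,252)]:print(p,onz(g,*p,.02))
E
```

```text
(344, 198) [ 0.5884233  -0.20952884  0.02      ]
(349, 200) [ 0.582899   -0.22342052  0.02      ]
(351, 160) [ 0.69907278 -0.2304849   0.02      ]
(358, 162) [ 0.69343765 -0.25021288  0.02      ]
(215, 236) [0.47582606 0.14800401 0.02      ]
(300, 252) [ 0.43504111 -0.08727212  0.02      ]
```

View pics/crop_top.png

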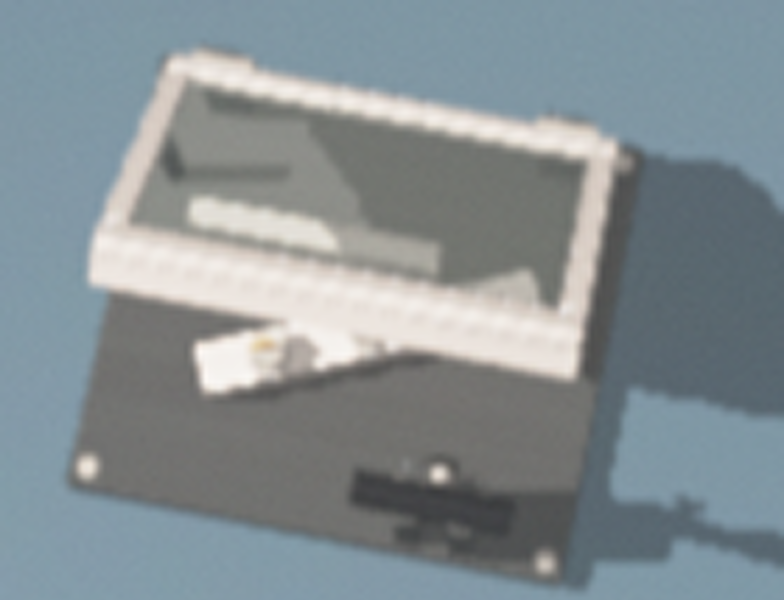

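View pics/crop_scene.png

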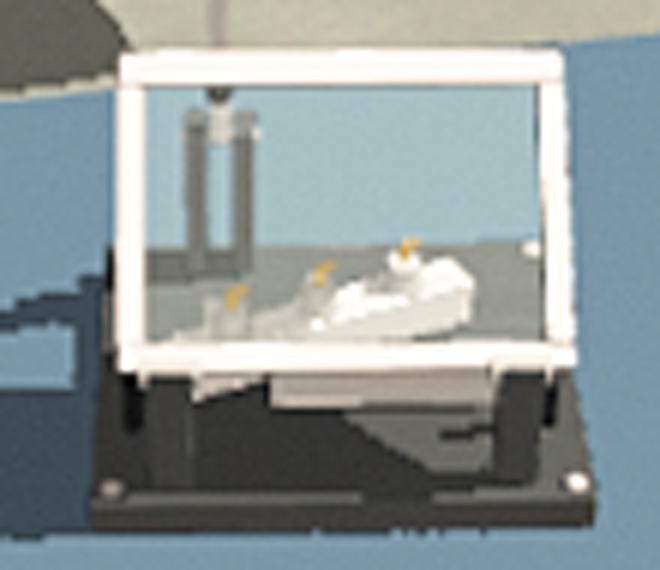

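The crops confirm it. The bar in the fixture has 3 cans, sits at the post, and its free end is at top (235,216), so it is the sensor bar. The loose one at (351,180) is only about 115 mm long, so it is a decoy. The fixture's front corners are at about (212.5,236.6) and (304,254.5). The lever grip is at about (277,240) and stands upright.

```bash
cat > fx.py <<'E'
from h import *
g=grab('top')
A=onz(g,212.5,236.6,.02);B=onz(g,304,254.5,.02)
d=(A-B)[:2];print('front len',np.hypot(*d))
yaw=np.arctan2(d[1],d[0])-np.pi/2
Rz=Ro.from_euler('z',yaw).as_matrix()
O=(A+B)/2-Rz@[-.135,0,.02]
# brace: right rear corner
for p in[(640/5.6+200,150/5.6+150)]: print('rear right',Rz.T@(onz(g,*p,.02)-O))
def F(P): return Rz.T@(np.array(P)-O)
print('yaw',yaw,'O',O)
for n,p,z in[('screwL',(215.6,233.2),.02),('screwR',(297.3,250.2),.02),('tip1',(234.3,211.6),.046),('tip2',(236.6,220.5),.046)]:
    print(n,F(onz(g,*p,z)))
# cover front edge, top camera: solve angle from front lip bottom? outer front-rail corners
for nm,p,y in[('coverL',(93/5.6+200,235/5.6+150),.11),('coverR',(580/5.6+200,330/5.6+150),.11)]:
    o,r=ray(g,*p);o=F(o);r=Rz.T@r
    # distance 160 from hinge axis, angle
    from scipy.optimize import brentq
    best=[];
    for s in np.linspace(.5,1.6,4000):
        q=o+s*r; best.append((abs(np.hypot(q[0]-.07,q[2]-.085)-.1601),q))
    q=min(best,key=lambda t:t[0])[1];print(nm,q,np.arctan2(q[2]-.085,.07-q[0]))
for nm,p in[('gripL',(200+350/5.6,150+488/5.6)),('gripR',(200+515/5.6,150+515/5.6))]:
    for z in(.21,):print(nm,F(onz(g,*p,z)))
E
python3 fx.py
python3 - <<'E'
from h import *
g=grab('wrist','w0.png')
E
```

```text
front len 0.2572227692975077
rear right [ 0.08667891 -0.11715338  0.02      ]
yaw -0.17865204279931834 O [5.84051975e-01 4.29940621e-03 1.73472348e-17]
screwL [-0.12409062  0.12223521  0.02      ]
screwR [-0.12692878 -0.10841012  0.02      ]
tip1 [-0.058967    0.08099051  0.046     ]
tip2 [-0.08195318  0.06968601  0.046     ]
coverL [ 0.00708207  0.1577072  -0.06219464] -1.1668547356159344
coverR [-0.04494558 -0.10176378  0.19640028] 0.7697362337014853
gripL [-0.13420412 -0.01755598  0.21      ]
gripR [-0.13202463 -0.08898055  0.21      ]
```

```bash
cat > g.py <<'E'
from h import *
import sys
yaw=-.1787-.012
Rz=Ro.from_euler('z',yaw).as_matrix()
r0=Ro.from_euler('z',-.17865).as_matrix()
O=np.array([.58405,.0043,0])+r0@[-.0005,.007,0]
def F(P): return Rz.T@(np.array(P)-O)
def W(P): return Rz@(np.array(P)/1000)+O
def go(p,lean):
    """fixture target mm, lean deg -> tool shift mm, turn deg"""
    s=ctrl.read_state();R=Ro.from_rotvec(s['eef_rot'])
    t=Ro.from_matrix(Rz)*Ro.from_euler('x',180,degrees=True)*Ro.from_euler('y',lean,degrees=True)
    return (R.inv().apply(W(p)-s['tool_pos'])*1000).round(1), np.degrees((R.inv()*t).as_rotvec()).round(1)
def st():
    s=ctrl.read_state();print(round(s['time_s'],2),'F',(F(s['tool_pos'])*1000).round(1),'force',(Rz.T@s['wrist_force']).round(1),'q',np.round(s['joints'],2),s['opening'])
if __name__=='__main__':
    st(); v=list(map(float,' '.join(sys.argv[1:]).split()))
    for i in range(0,len(v),4): print(v[i:i+4],*go(v[i:i+3],v[i+3]))
E
python3 g.py -130 50 330 0 -150 50 170 40
```

```text
0.25 F [-343.1 -621.7  230.7] force [-0.5  0.1  0.3] q [-1.44  0.09  1.37 -0.    1.68 -0.1 ] 0.9970450630546539
[-130.0, 50.0, 330.0, 0.0] [ 473.5 -522.1  -98.7] [-0.1  0.  24.6]
[-150.0, 50.0, 170.0, 40.0] [ 455.3 -530.2   61.3] [-8.6 39.4 23.6]
```

```bash
python3 -m creep '[[[30,-30,-99],[0,0,0],1],[[60,-65,-99],[0,0,8],1],[[110,-120,-99],[0,0,16],1],[[155,-170,-99],[0,0,25],1],[[200,-215,-99],[0,0,25],1],[[245,-265,-99],[0,0,25],1],[[290,-315,-99],[0,0,25],1],[[335,-365,-99],[0,0,25],1],[[380,-415,-99],[0,0,25],1],[[425,-470,-99],[0,0,25],1],[[473,-522,-99],[0,0,25],1],[[473,-522,-99],[0,0,25],1]]'; python3 g.py -150 50 200 40 -135 50 80 40 -120 50 34 40
```

```text
time_s: 1.75
tool_pos: [0.4654, 0.0843, 0.3304]
eef_rot: [3.126, -0.309, 0.001]
wrist_force: [0.4, -1.2, 1.3]
opening: 0.003
finger_force: 0.0
1.75 F [-131.    49.1  330.4] force [ 0.6 -1.1  1.3] q [ 0.06 -0.08  1.35 -0.    1.88  1.83] 0.002950801176700497
[-150.0, 50.0, 200.0, 40.0] [-19.1  -0.8 130.4] [ 0.1 39.9 -0.3]
[-135.0, 50.0, 80.0, 40.0] [ -4.2  -1.  250.4] [ 0.1 39.9 -0.3]
[-120.0, 50.0, 34.0, 40.0] [ 10.8  -1.1 296.4] [ 0.1 39.9 -0.3]
```

```bash
python3 -m creep '[[[-10,0,40],[0,10,0],1],[[-19,0,80],[0,20,0],1],[[-19,0,130],[0,30,0],1],[[-19,0,130],[0,40,0],1],[[-19,0,130],[0,40,0],1]]'; python3 - <<'E'
from g import *
st();grab('wrist','w1.png')
E
```

```text
time_s: 2.38
tool_pos: [0.4424, 0.0861, 0.1948]
eef_rot: [2.879, -0.279, 1.035]
wrist_force: [0.0, -0.5, 0.1]
opening: -0.001
finger_force: 0.0
2.38 F [-154.    46.5  194.8] force [ 0.1 -0.5  0.1] q [ 0.28 -0.56  2.1  -0.36  0.99  2.14] -0.0007573552924717159
```

View pics/w1.png

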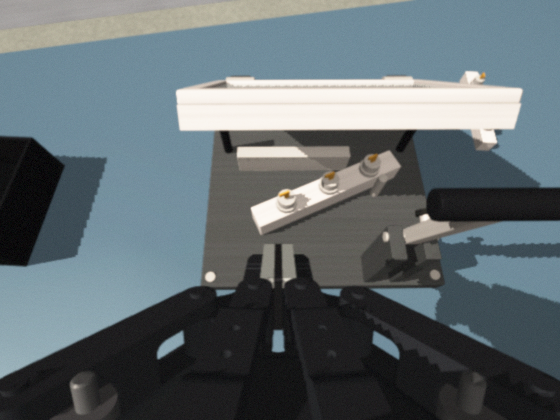

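The wrist view shows the bar from its free end at (255,221) to its heel at (395,161), next to the post at (378,186). The fence is at (238–349,150–170). The bed screws are at (210,277) and (434,275), the lever is on the right, and the way to the free end is clear.

```bash
python3 - <<'E'
from g import *
g=grab('wrist')
for n,p,z in[('sL',(210,277),.02),('sR',(434,275),.02),('t1',(252,210),.046),('t2',(258,232),.046),('h1',(390,152),.046),('h2',(401,170),.046),('bedL',(204,288),.02),('post',(378,178),.056)]:
    print(n,(F(onz(g,*p,z))*1000).round(1))
E
python3 g.py -135 50 80 40 -120 50 32 40 -80 50 30 40 -55 50 30 40 -38 50 30 40
```

```text
sL [-120.8  117.3   20. ]
sR [-119.8 -117.3   20. ]
t1 [-55.9  73.4  46. ]
t2 [-80.6  66.6  46. ]
h1 [ 16.4 -83.3  46. ]
h2 [ -7.7 -92.   46. ]
bedL [-132.1  122.6   20. ]
post [-23.5 -61.1  56. ]
2.48 F [-149.2   47.7  202.9] force [1.  0.2 0.7] q [ 0.27 -0.55  2.09 -0.36  0.99  2.14] 5.262446889443989e-05
[-135.0, 50.0, 80.0, 40.0] [-68.3  -2.2 103.1] [ 0.2 -0.1 -0.3]
[-120.0, 50.0, 32.0, 40.0] [-87.8  -2.2 149.5] [ 0.2 -0.1 -0.3]
[-80.0, 50.0, 30.0, 40.0] [-58.4  -2.5 176.8] [ 0.2 -0.1 -0.3]
[-55.0, 50.0, 30.0, 40.0] [-39.3  -2.6 192.9] [ 0.2 -0.1 -0.3]
[-38.0, 50.0, 30.0, 40.0] [-26.3  -2.7 203.9] [ 0.2 -0.1 -0.3]
```

```bash
python3 -m creep '[[[-34,0,50],[0,0,0],1],[[-68,-2,103],[0,0,0],1],[[-88,-2,149],[0,0,0],1],[[-88,-2,149],[0,0,0],1],[[-73,-2,163],[0,0,0],1],[[-66,-2,170],[0,0,0],1],[[-58,-2,177],[0,0,0],1],[[-52,-2,182],[0,0,0],1],[[-46,-2,187],[0,0,0],1],[[-39,-2,193],[0,0,0],1],[[-35,-2,196],[0,0,0],1],[[-35,-2,196],[0,0,0],1]]'; python3 - <<'E'
from g import *
st();grab('wrist','w2.png')
E
python3 g.py -34 50 30 40 -30 50 30 40
```

```text
time_s: 3.98
tool_pos: [0.5443, 0.0683, 0.0277]
eef_rot: [2.876, -0.285, 1.047]
wrist_force: [-0.3, -0.6, 0.2]
opening: 0.001
finger_force: 0.0
3.98 F [-50.6  48.3  27.7] force [-0.2 -0.6  0.2] q [ 0.15 -0.09  2.15 -0.51  0.47  2.31] 0.0012992823305607996
4.03 F [-50.8  48.3  27.6] force [-0.4 -0.8 -0.3] q [ 0.15 -0.09  2.15 -0.51  0.47  2.31] 0.00039515104622881786
[-34.0, 50.0, 30.0, 40.0] [14.4 -1.9  9. ] [ 0.3 -0.  -0.3]
[-30.0, 50.0, 30.0, 40.0] [17.5 -1.9 11.6] [ 0.3 -0.  -0.3]
```

View pics/w2.png

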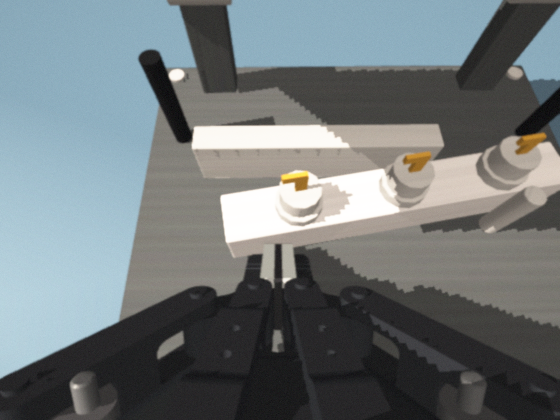

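The free end has swung most of the way in: the bar's left end is at (225,225), a small wedge of gap is left to the fence at (200,175), and the heel is on the post. I keep pushing.

```bash
python3 -m creep '[[[5,0,3],[0,0,0],1],[[10,0,6],[0,0,0],1],[[14,-1,9],[0,0,0],1],[[16,-1,10],[0,0,0],1],[[16,-1,10],[0,0,0],1]]'; python3 g.py -30 50 30 40
```

```text
time_s: 4.65
tool_pos: [0.5628, 0.0657, 0.0305]
eef_rot: [2.876, -0.285, 1.048]
wrist_force: [0.4, 0.2, -0.2]
opening: 0.002
finger_force: 0.0
4.65 F [-31.9  49.3  30.5] force [ 0.4  0.3 -0.2] q [ 0.14 -0.06  2.11 -0.49  0.46  2.28] 0.0019621413168356217
[-30.0, 50.0, 30.0, 40.0] [ 1.2 -0.7  1.6] [ 0.3 -0.  -0.3]
```

```bash
python3 -m creep '[[[1.5,0,1.5],[0,0,0],1],[[3,0,2.5],[0,0,0],1],[[4,0,3.5],[0,0,0],1],[[4,0,3.5],[0,0,0],1]]'; python3 - <<'E'
from g import *
st();grab('wrist','w3.png')
E
```

```text
time_s: 5.15
tool_pos: [0.5653, 0.0652, 0.03]
eef_rot: [2.877, -0.285, 1.042]
wrist_force: [-25.3, 5.4, 17.7]
opening: 0.0
finger_force: 13.0
5.15 F [-29.4  49.3  30. ] force [-25.9   0.5  17.7] q [ 0.14 -0.05  2.11 -0.49  0.47  2.27] 0.00038745114598107995
```

View pics/w3.png

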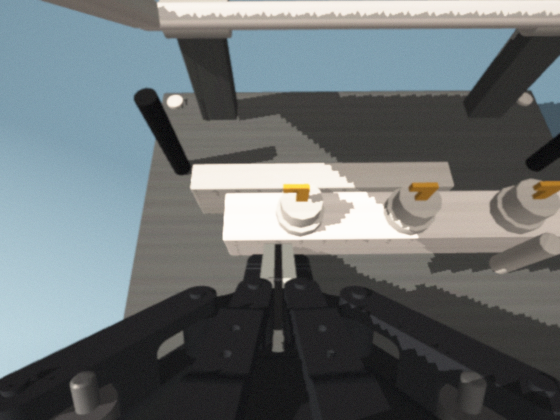

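The bar now lies parallel to the fence and flush against it: its back edge at row 193 meets the fence along its length, with 26 N of contact force. Its tip at column 224 sits a bit to the right of the fence end at 192, so I check its lengthwise position.

```bash
python3 - <<'E'
from g import *
g=grab('wrist')
for n,p,z in[('tipback',(224,194),.046),('tipfront',(224,241),.046),('barR back',(475,191),.046),('barR front',(440,240),.046),('fenceL',(193,190),.05),('fenceR',(452,188),.05)]:
    print(n,(F(onz(g,*p,z))*1000).round(1))
E
python3 g.py -34 49 31 40 -80 49 90 40 -160 49 270 40
```

```text
tipback [-1.  74.6 46. ]
tipfront [-24.7  73.1  46. ]
barR back [ -0.1 -47.3  46. ]
barR front [-24.9 -24.8  46. ]
fenceL [-0.8 88.6 50. ]
fenceR [ -0.5 -34.   50. ]
5.25 F [-29.4  49.3  30. ] force [-25.6  -0.8  18.9] q [ 0.14 -0.05  2.11 -0.49  0.47  2.27] 0.004697794123322171
[-34.0, 49.0, 31.0, 40.0] [-2.9  0.3 -3.8] [ 0.3  0.2 -0.3]
[-80.0, 49.0, 90.0, 40.0] [ -0.4   0.7 -78.5] [ 0.3  0.2 -0.3]
[-160.0, 49.0, 270.0, 40.0] [  53.5    1.4 -268. ] [ 0.3  0.2 -0.3]
```

```bash
python3 -m creep '[[[-2,0,-10],[0,0,0],1],[[-2,0,-40],[0,0,0],1],[[0,0,-78],[0,0,0],1],[[15,0,-130],[0,0,0],1],[[33,0,-190],[0,0,0],1],[[53,0,-240],[0,-10,0],1],[[53,0,-268],[0,-20,0],1],[[53,0,-268],[0,-30,0],1],[[53,0,-268],[0,-40,0],1],[[53,0,-268],[0,-40,0],1]]'; python3 - <<'E'
from g import *
st(); g=grab('top')
def e(q): return [70-152*np.cos(q)+5*np.sin(q)+11,50,85+152*np.sin(q)+5*np.cos(q)]
im=g['image']
for q in(1.0,.85): print(q,np.round(e(q),1),*go(e(q),0))
E
```

```text
time_s: 6.5
tool_pos: [0.4405, 0.0897, 0.2679]
eef_rot: [3.125, -0.313, -0.004]
wrist_force: [0.5, 0.9, -0.8]
opening: -0.002
finger_force: 0.0
6.5 F [-156.5   49.6  267.9] force [ 0.3  0.9 -0.8] q [ 0.07 -0.14  1.52 -0.    1.76  1.85] -0.0021798580327459915
1.0 [  3.1  50.  215.6] [160.8  -1.5  52.7] [ 0.   0.  -0.5]
0.85 [-15.6  50.  202.5] [142.2  -1.4  65.8] [ 0.   0.  -0.5]
```

```bash
python3 -m creep '[[[50,0,0],[0,0,0],1],[[100,0,0],[0,0,0],1],[[142,0,0],[0,0,0],1],[[142,0,30],[0,0,0],1],[[142,0,60],[0,0,0],1],[[142,0,60],[0,0,0],1]]'; python3 - <<'E'
from g import *
st()
def e(q): return [70-152*np.cos(q)+5*np.sin(q)+11,50,85+152*np.sin(q)+5*np.cos(q)]
for q in np.arange(.8,-.06,-.08): print(round(q,2),np.round(e(q)[::2]),go(e(q),0)[0])
E
```

```text
time_s: 7.3
tool_pos: [0.5752, 0.0632, 0.2074]
eef_rot: [3.125, -0.308, -0.006]
wrist_force: [-0.1, 0.3, 0.3]
opening: -0.002
finger_force: 0.0
7.3 F [-19.2  49.2 207.4] force [-0.2  0.2  0.3] q [ 0.01  0.16  1.34 -0.    1.65  1.78] -0.0016928431650173042
0.8 [-21. 198.] [-2.  -0.8  9.9]
0.72 [-30. 189.] [-10.7  -0.8  18.4]
0.64 [-38. 180.] [-18.6  -0.8  27.7]
0.56 [-45. 170.] [-25.7  -0.7  37.5]
0.48 [-52. 160.] [-32.1  -0.7  47.9]
0.4 [-57. 149.] [-37.6  -0.7  58.7]
0.32 [-62. 138.] [-42.2  -0.7  70. ]
0.24 [-65. 126.] [-45.9  -0.7  81.6]
0.16 [-68. 114.] [-48.7  -0.7  93.4]
0.08 [-70. 102.] [-50.5  -0.7 105.4]
0.0 [-71.  90.] [-51.3  -0.7 117.6]
```

```bash
python3 -m creep '[[[-2,0,10],[0,0,0],1],[[-11,0,18],[0,0,0],1],[[-19,0,28],[0,0,0],1],[[-26,0,38],[0,0,0],1],[[-32,0,48],[0,0,0],1],[[-38,0,59],[0,0,0],1],[[-42,0,70],[0,0,0],1],[[-46,0,82],[0,0,0],1],[[-49,0,93],[0,0,0],1],[[-50,0,105],[0,0,0],1],[[-51,0,110],[0,0,0],1],[[-51,0,110],[0,0,0],1]]'; python3 g.py -72 50 90 0
```

```text
time_s: 8.8
tool_pos: [0.5275, 0.0727, 0.0988]
eef_rot: [3.126, -0.31, -0.002]
wrist_force: [-0.0, -0.7, 0.2]
opening: 0.008
finger_force: 0.0
8.8 F [-67.9  49.4  98.8] force [ 0.1 -0.7  0.2] q [ 0.03  0.11  1.61 -0.    1.42  1.8 ] 0.008086063413083168
[-72.0, 50.0, 90.0, 0.0] [-4.1 -0.6  8.8] [ 0.   0.1 -0.4]
```

```bash
python3 -m creep '[[[-4,0,4],[0,0,0],1],[[-4,0,8],[0,0,0],1],[[-4,0,10],[0,0,0],1],[[-4,0,11],[0,0,0],1],[[-4,0,11],[0,0,0],1],[[-4,0,11],[0,0,0],1]]'; python3 - <<'E'
from g import *
st();grab('scene','s4.png');grab('top','t4.png');grab('wrist','w4.png')
c=cv2.imread('pics/scene4.png') if 0 else cv2.imread('pics/s4.png')
a=cv2.resize(c[160:260,230:350],None,fx=3.3,fy=4,interpolation=cv2.INTER_CUBIC)
b=cv2.imread('pics/w4.png')
b=cv2.resize(b,(400,300)); 
m=np.zeros((600,400,3),np.uint8);m[:300]=b;m[300:,:396]=a[:300]
cv2.imwrite('pics/m4.png',m)
E
```

```text
time_s: 9.55
tool_pos: [0.5239, 0.0736, 0.09]
eef_rot: [-3.126, 0.31, -0.001]
wrist_force: [-2.6, -0.2, 7.2]
opening: 0.006
finger_force: 3.3
9.55 F [-71.6  49.6  90. ] force [-2.5 -0.7  7.2] q [0.03 0.11 1.63 0.   1.4  1.8 ] 0.005716812430218929
```

View pics/m4.png

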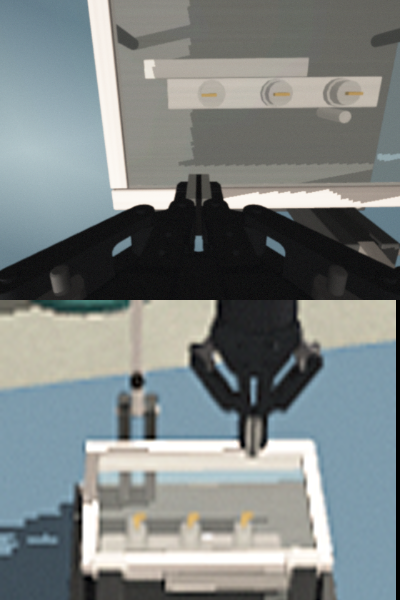

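The cover is down: TCP at z 90.0 mm on the rail with 7 N. Through the glass the bar is still in line with the fence. The lever comes next.

```bash
python3 g.py -72 50 280 0 -172 -60 280 0 -172 -60 205 0
```

```text
9.7 F [-71.6  49.6  90. ] force [-2.9 -0.4  6.3] q [0.03 0.11 1.63 0.   1.4  1.8 ] 0.001770703222977945
[-72.0, 50.0, 280.0, 0.0] [  -0.3   -0.4 -190. ] [-0.  -0.  -0.4]
[-172.0, -60.0, 280.0, 0.0] [ -99.6  110.3 -190.1] [-0.  -0.  -0.4]
[-172.0, -60.0, 205.0, 0.0] [ -99.6  110.3 -115.1] [-0.  -0.  -0.4]
```

```bash
python3 -m creep '[[[0,0,-20],[0,0,0],1],[[0,0,-70],[0,0,0],1],[[0,0,-130],[0,0,0],1],[[0,0,-190],[0,0,0],1],[[-50,30,-190],[0,0,0],1],[[-99,60,-190],[0,0,0],1],[[-100,110,-190],[0,0,0],1],[[-100,110,-190],[0,0,0],1],[[-100,110,-150],[0,0,0],1],[[-100,110,-115],[0,0,0],1],[[-100,110,-115],[0,0,0],1]]'; python3 - <<'E'
from g import *
st()
for q in np.arange(1.8,.7,-.1):
    p=[-112+110*np.cos(q)-19,-60,105+110*np.sin(q)-4]; print(round(q,2),np.round(p),go(p,0)[0])
E
```

```text
time_s: 11.08
tool_pos: [0.4025, -0.0138, 0.2003]
eef_rot: [-3.125, 0.308, 0.012]
wrist_force: [0.3, -1.0, 1.1]
opening: 0.0
finger_force: 0.0
11.07 F [-174.3  -59.2  200.3] force [ 0.5 -1.   1.1] q [-0.18 -0.24  1.73  0.    1.65  1.59] 0.00027749240704048325
1.8 [-156.  -60.  208.] [18.2  0.7 -7.9]
1.7 [-145.  -60.  210.] [ 29.    0.7 -10. ]
1.6 [-134.  -60.  211.] [ 40.    0.6 -10.9]
1.5 [-123.  -60.  211.] [ 51.    0.5 -10.8]
1.4 [-112.  -60.  209.] [61.9  0.5 -9.5]
1.3 [-102.  -60.  207.] [72.6  0.4 -7.2]
1.2 [-91. -60. 204.] [83.1  0.3 -3.8]
1.1 [-81. -60. 199.] [93.2  0.3  0.6]
1.0 [-72. -60. 194.] [102.8   0.2   6. ]
0.9 [-63. -60. 187.] [111.7   0.2  12.3]
0.8 [-54. -60. 180.] [1.201e+02 1.000e-01 1.950e+01]
```

```bash
python3 -m creep '[[[18,0,-3],[0,0,0],1],[[29,0,-4],[0,0,0],1],[[40,0,-5],[0,0,0],1],[[51,0,-5],[0,0,0],1],[[62,0,-5],[0,0,0],1],[[73,0,-3],[0,0,0],1],[[83,0,0],[0,0,0],1],[[93,0,3],[0,0,0],1],[[103,0,7],[0,0,0],1],[[112,0,13],[0,0,0],1],[[120,0,20],[0,0,0],1],[[120,0,20],[0,0,0],1]]'; python3 - <<'E'
from g import *
st();grab('top','t5.png');grab('scene','s5.png');w=grab('wrist','w5.png')
a=cv2.resize(cv2.imread('pics/t5.png')[150:270,200:320],(400,300),interpolation=cv2.INTER_CUBIC)
b=cv2.resize(cv2.imread('pics/s5.png')[120:260,230:350],(400,300),interpolation=cv2.INTER_CUBIC)
cv2.imwrite('pics/m5.png',np.vstack([np.hstack([a,b]),np.hstack([cv2.resize(cv2.imread('pics/w5.png'),(400,300)),np.zeros((300,400,3),np.uint8)])]))
E
```

```text
time_s: 12.58
tool_pos: [0.5225, -0.0387, 0.1829]
eef_rot: [3.126, -0.31, 0.0]
wrist_force: [0.7, -0.4, -0.4]
opening: -0.001
finger_force: 0.0
12.57 F [-51.7 -60.9 182.9] force [ 0.8 -0.2 -0.4] q [-0.18  0.04  1.51 -0.    1.58  1.59] -0.0006778934440838419
```

View pics/m5.png

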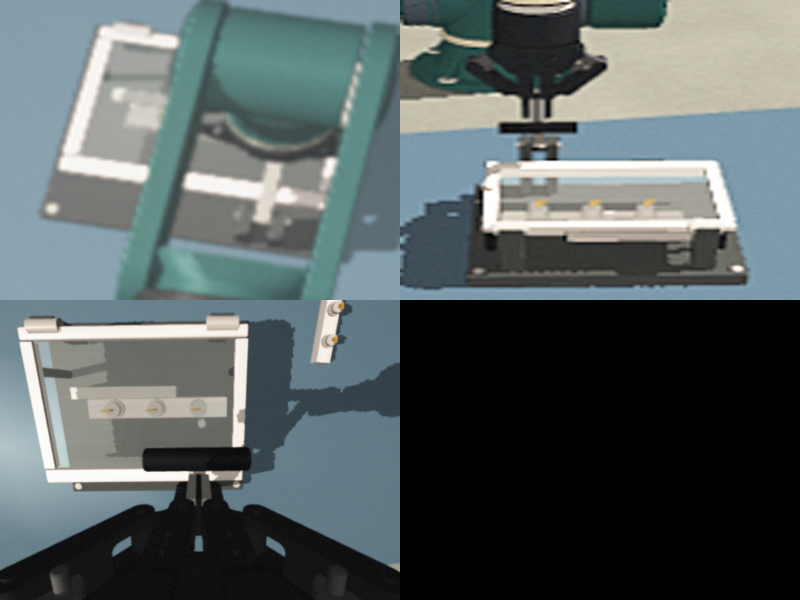

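The lever is folded to about 45°, its grip just ahead of the fingertips at wrist (197,459) in the panel, and the bar is still in line. Next I go above the grip and press down.

```bash
python3 - <<'E'
from g import *
st()
print(go([-60,-60,225],0),go([-26,-60,225],0)[0])
for q in np.arange(.8,-.01,-.1):
    p=[-112+110*np.cos(q)+3,-60,113+110*np.sin(q)]; print(round(q,2),np.round(p),go(p,0)[0])
E
```

```text
12.72 F [-51.9 -60.8 184.1] force [-0.5  0.7 -1. ] q [-0.18  0.04  1.51 -0.    1.59  1.59] 0.0004175367445378424
(array([ -8. ,  -0.7, -40.9]), array([ 0. , -0.1, -0.4])) [ 26.   -1.  -40.8]
0.8 [-32. -60. 192.] [19.6 -0.9 -7.8]
0.7 [-25. -60. 184.] [27.1 -1.   0.3]
0.6 [-18. -60. 175.] [33.7 -1.   9.1]
0.5 [-12. -60. 166.] [39.4 -1.1 18.4]
0.4 [ -8. -60. 156.] [44.2 -1.1 28.3]
0.3 [ -4. -60. 146.] [47.9 -1.1 38.7]
0.2 [ -1. -60. 135.] [50.6 -1.2 49.3]
0.1 [  0. -60. 124.] [52.3 -1.2 60.2]
0.0 [  1. -60. 113.] [52.8 -1.2 71.2]
```

```bash
python3 -m creep '[[[-8,-1,-20],[0,0,0],1],[[-8,-1,-41],[0,0,0],1],[[20,-1,-41],[0,0,0],1],[[24,-1,-30],[0,0,0],1],[[24,-1,-10],[0,0,0],1],[[28,-1,1],[0,0,0],1],[[34,-1,10],[0,0,0],1],[[40,-1,19],[0,0,0],1],[[44,-1,29],[0,0,0],1],[[48,-1,39],[0,0,0],1],[[51,-1,49],[0,0,0],1],[[52,-1,58],[0,0,0],1]]'; python3 g.py 1 -60 113 0
```

```text
time_s: 14.22
tool_pos: [0.5727, -0.0475, 0.1242]
eef_rot: [-3.126, 0.31, 0.003]
wrist_force: [-0.3, -0.4, 1.4]
opening: 0.0
finger_force: 0.6
14.22 F [ -0.8 -60.  124.2] force [-0.2 -0.4  1.4] q [-0.18  0.19  1.47 -0.    1.48  1.59] 0.000372423801486517
[1.0, -60.0, 113.0, 0.0] [ 1.8  0.  11.2] [ 0.   0.1 -0.4]
```

```bash
python3 -m creep '[[[0,0,5],[0,0,0],1],[[0,0,9],[0,0,0],1],[[0,0,12],[0,0,0],1],[[0,0,14],[0,0,0],1],[[0,0,14],[0,0,0],1],[[0,0,14],[0,0,0],1]]'; python3 g.py 1 -60 113 0
```

```text
time_s: 14.98
tool_pos: [0.5731, -0.0476, 0.1129]
eef_rot: [3.126, -0.31, 0.001]
wrist_force: [-2.8, 0.2, 5.4]
opening: -0.0
finger_force: 2.8
14.97 F [ -0.4 -60.  112.9] force [-2.8 -0.3  5.4] q [-0.18  0.19  1.49 -0.    1.46  1.59] -0.00012569638639833502
[1.0, -60.0, 113.0, 0.0] [ 1.4 -0.  -0.1] [ 0.  -0.  -0.4]
```

```bash
python3 -m creep '[[[0,0,2],[0,0,0],1],[[0,0,4],[0,0,0],1],[[0,0,4],[0,0,0],1],[[0,0,-20],[0,0,0],1],[[0,0,-80],[0,0,0],1],[[0,0,-140],[0,0,0],1],[[-60,0,-170],[0,0,0],1],[[-120,0,-170],[0,0,0],1],[[-180,0,-170],[0,0,0],1],[[-180,0,-170],[0,0,0],1]]'; python3 - <<'E'
from g import *
st();g=grab('top','t6.png');grab('scene','s6.png');w=grab('wrist','w6.png')
b=cv2.resize(cv2.imread('pics/s6.png')[120:260,230:350],(400,300),interpolation=cv2.INTER_CUBIC)
cv2.imwrite('pics/m6.png',np.hstack([cv2.resize(cv2.imread('pics/w6.png'),(400,300)),b]))
E
```

```text
time_s: 16.23
tool_pos: [0.3931, -0.0113, 0.2816]
eef_rot: [3.126, -0.309, 0.001]
wrist_force: [1.4, -0.5, -0.5]
opening: -0.0
finger_force: 0.0
16.23 F [-183.9  -58.5  281.6] force [ 1.5 -0.2 -0.5] q [-0.17 -0.27  1.6   0.    1.81  1.59] -0.00027167887890392796
```

View pics/m6.png

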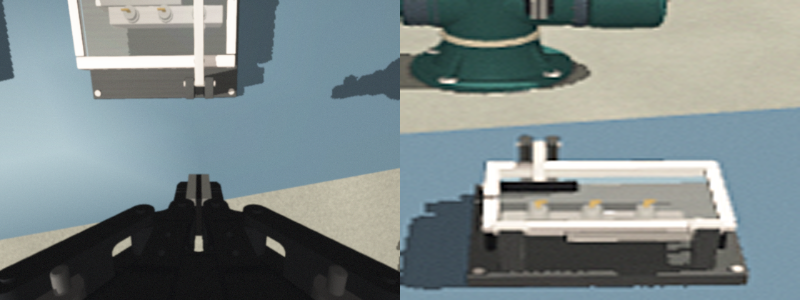

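The lever lies flat across the front rail, its grip at about (539,187) in the right panel. The cover is closed, the bar is in line, and the robot is clear. I check the grip's projection before handing in.

```bash
python3 - <<'E'
from g import *
g=ctrl.grab_frame('scene')
print('seen',230+.3*139,120+.4667*187)
for q in(0,.06,.1,.15): print(q,proj(g,W([-112+110*np.cos(q),-60,105+110*np.sin(q)])).round(1))
E
```

```text
seen 271.7 207.2729
0 [271.1 206.4]
0.06 [271.1 204.6]
0.1 [271.1 203.3]
0.15 [271.1 201.6]
```

```bash
python3 -c "
from station import ctrl
print(ctrl.close_job())"
```

```text
the job is handed in; nothing more can be done
None
```

I handed the job in at about 16 s with the bar flush in line against the fence, the cover closed, the lever fully down on the rail and the robot clear; the hand-in call gave no verdict, and I did not measure the mug, bottle and bin again.

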